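Set the stirrer to its fifth speed and start it

ROBOT

A 7-joint arm with a two-finger parallel gripper is mounted at the origin on a cart in front of the work surface, level with it; the furniture and walls round the work are solid. World frame = base frame: x ahead of the robot, y to its left, z up, the work surface at z = 0. Lengths are in m, angles in rad, forces in N, time in s.
With the tool pointing down it reaches from about 0.35 to 0.9 m from the base axis. Payload 7.2 kg.
Tool frame: the origin (TCP) lies midway between the tips of the shut fingers; the grasp point (between the pads) lies arm.tcp_to_grasp behind it (arm.tcp_to_grasp is the distance from the TCP to the grasp point, in m); z points along the fingers, y is the line along which they close (so a half turn about z gives the same grasp; the last joint's range is limited). The gripper opens to 85 mm and grips with 20 to 120 N. Pads are 22 mm wide; open, the fingers measure 114 mm over their backs; the gripper's body (76 mm by 85 mm) begins 54 mm behind the grasp point. The pads swing forward as they close: fully open they stand 13 mm farther back than shut.
Start: joints at [-1.345, 0.411, -0.013, 1.596, 0.006, 1.134, -0.082], TCP at [0.181, 0.598, 0.231] pointing down, gripper open.
Joint ranges: [-2.95, 2.95], [-0.29, 1.99], [-1.47, 1.44], [0.14, 2.54], [-1.03, 4.17], [0.13, 1.85], [-2.86, 2.86]. Speed limits (rad/s): [2.39, 2.39, 3.01, 3.01, 3.14, 3.14, 3.14].

INTERFACE

Orientations are given as [roll, pitch, yaw] about the fixed x, y, z axes, in that order (R = Rz(yaw) Ry(pitch) Rx(roll)).
In Python, from plant import arm gives the robot as it stands.
- The arm moves only by the tool step_arm, never from a script. Its argument "motion" is a list of rows, each a list of 6 numbers: the shift along the world's x, y, z in units of 50 mm (1.0 is 50 mm), then the turn, a rotation vector about the world's x, y, z in units of 10 degrees (1.0 is 10 degrees). A call has 1 to 10 rows; each row shifts and turns the commanded pose from where the row before left it; what a row does not reach is not made up. A row lasts 1/8 s, in which the tool goes at most 62.5 mm and 10.7 degrees, less where a joint would pass 70% of its speed; a pose out of reach is approached as far as the arm can. A call is refused whole if a number of a shift passes 1 or a number of a turn 1, either way. A call with a gripper value outside its range is refused whole. "gripper" is the opening, from 0 (shut) to 1 (fully open), set as the call begins (left out, the last holds). The fingers move at their own pace and stop on an object; the grip force is fixed at half the most. Time passes only in rows, so rows that do not move let the fingers close. It gives the time, the measured TCP pose, the force, the opening and the grip force at its end, in the units of the state.
- arm.sense(): the state, without advancing time (a new reading comes with each control period).
- arm.snapshot(name): name is "side" or "top"; returns a dict with "frame" (420x560x3 uint8, blue, green, red), "z_map" (420x560 float32, m along the optical axis (not along the pixel's ray), 0 where there is no reading), "camera_matrix" (3x3 intrinsics, pixels), "xyz" and "rotation" of the camera in the world. Camera axes: x right, y up, looking along -z (the intrinsics and any distortion apply to the point x, -y, -z); pixel columns grow to the right and rows downward; lengths in m; the calibration is good to about 2 mm. A picture is of the moment at which its call begins.
- arm.job_done(): hands the job in; it is judged then, once.
The state is a dict: "clock": time; "q": joint angles; "joint_velocities": joint speeds; "tau": joint torques, N m; "eef_pos": TCP position; "eef_rot": TCP orientation; "wrist_force": force on the tool from outside, world axes, zero at the start; "ft_torque": the same for the moment, N m; "grip_width": finger opening in m; "finger_force": force on a finger pad.
Only numpy, scipy, OpenCV 4.12 (cv2) and the standard library are available. Lean on these libraries where they do the work, as an engineer would, in place of code of your own. Each camera call takes 0.05 s, during which the arm holds its last target. There are 200 camera calls.

TASK

Set the stirrer under the steel cup: with a fingertip, push the lever of its black selector round clockwise, click by click, to the fifth white mark after the red off mark and not past it, then press the green start button all the way down and let it come back up. Do not pinch the lever, do not press start before the speed is set, and leave the cup and everything else on the table where it stands.

Things in the scene. Friction and masses are not known exactly. Their poses are not given: they have to be found in the camera images.
- stirrer: white magnetic stirrer, fixed to the table. Origin under it at table height; x from its front (console) to its back (plate), y to its left, z up. Console: x -135 to -5 mm, y -100 to 100 mm, flat top 50 mm high. Behind it a lower part to x 140 mm with a steel plate, 124 mm across, centre at x 68, y 0, 36 mm high
- selector_axis (a point): point on the selector's upright turning axis, on the console's top (stirrer x -70, y 35, z 50 mm); same axes as the stirrer
- selector (a joint): turning angle of the black selector, rad: 0 at the red off mark, growing clockwise seen from above. White mark k is at 0.628 k (36 degrees a click): the fifth at 3.14; end stops just outside off and the sixth. Humps lie halfway between marks: pushed past one, it snaps on into the next detent and stays; about 4 N at the lever. It starts at off or at one of the first two marks
- lever_tip (a point): outer end of the black lever, at mid height. The lever is one-sided, 10 mm thick, with a white line on top, from the hub (22 mm across) to 45 mm from the axis, its underside 6 and top 24 mm above the console. At joint value q it points (5 pi / 6 - q) anticlockwise from the stirrer's x. Flat dots, 52 mm from the axis: red (off), then six white ones growing in size
- lever_trailing_half: the half of the lever's thickness that is pushed when turning clockwise (the anticlockwise side); origin on the selector's axis at the console's top, its x along the lever outward
- lever_leading_half: the other half of the lever's thickness, on the clockwise side; pressing both halves at once with the fingers is a pinch; same origin and axes
- start (a joint): travel of the green start button, m: 0 out, 0.005 fully down; a spring brings it back; fully down takes 5 N
- start_top (a point): centre of the green button's top; the button is 26 mm across, in a black collar, at the console's right, 100 mm from the selector's axis; it is pressed straight down
- cup: open steel cup, 65 mm across, 66 mm tall, standing on the stirrer's round plate; origin at the centre of its underside
- dropper: small white dropper bottle with black top, 21 mm across, 66 mm tall; origin at the centre of its underside
- marker: white marker pen with blue cap, 140 mm long, 16 mm high, lying; origin under its middle, long axis y
- shears: scissors with red handles, 202 x 88 x 11 mm, lying; origin under their middle
- brown_bottle: brown bottle with orange cap, 68 mm across, 118 mm tall; origin at the centre of its underside
- gold_cap: loose gold screw cap, 47 mm across, 19 mm high; origin at the centre of its underside
Mind the look-alikes: they are no part of the job. Of the things like the cup, leave any that is yellow; of the rest the smaller one is meant.

How it is judged:
On the way, in this order (a step that is already met when the one before it is completed fails the run):
1. the selector rests at the fifth mark (value of joint selector between 2.9916 and 3.2916 rad), for 0.2 s.
2. the start button is pressed down (4 mm of its 5 or more) (value of joint start above 0.004 m), for 0.02 s.
At the end, for the whole second after the job is handed in: The selector stands at the fifth white mark (within 0.15 rad), the start button has come back up (within 1 mm), the cup stands at rest within 12 mm of where it stood, and all else within 25 mm (all of step 1 and value of joint start below 0.001 m and distance of cup from where it was at the start of the episode below 0.012 m and linear speed of cup below 0.02 m/s and distance of each of dropper, marker, shears, brown_bottle, gold_cap from where it was at the start of the episode below 0.025 m); the robot touches nothing.
It fails at once if the selector is turned past the fifth mark (value of joint selector above 3.4916 rad).
It fails at once if start is pressed while the selector is not at the fifth mark (value of joint start above 0.0025 m and not (value of joint selector between 2.9416 and 3.3416 rad)).
It fails at once if the lever is pinched between the fingers (contact force between each of lever_trailing_half, lever_leading_half and the fingers above 0.7 N).
It fails at once if the cup is moved, tipped or lifted (by more than 12 mm) (distance of cup from where it was at the start of the episode above 0.012 m or angle between cup's own z axis and vertical above 0.25 rad).
It fails at once if another thing on the table is pushed or lifted (by more than 25 mm) (distance of any of dropper, marker, shears, brown_bottle, gold_cap from where it was at the start of the episode above 0.025 m).
It also fails if it takes over 48 s, if anything falls off the work surface, if the arm or the gripper's body presses on something with over 40 N, if the wrist force passes 120 N, or if a joint passes its speed limit or range.

## Working session

There is one attempt and no reset: what is moved stays moved. The work goes in short steps, Python scripts to look and compute and a tool call to move; the robot and the scene stay as the last step left them, time stands still between calls to the robot, and variables do not carry over. Pictures are saved under pics/ and viewed, at most 10 in all, crops included, and the job is handed in when it is done.

Besides the shell and the picture viewer there is one more tool, called after "Request:" as name(argument=value, ...) on one line, values as JSON. step_arm: Moves the arm, as the interface text tells. Its arguments: {"type":"object","properties":{"motion":{"type":"array"},"gripper":{"type":"number"}},"required":["motion"]}

```bash
mkdir -p pics; cat > h.py <<'E'
import numpy as np,cv2,pickle
from plant import arm
def snap(n,f):
    s=arm.snapshot(n); pickle.dump(s,open(f'pics/{f}.pkl','wb')); cv2.imwrite(f'pics/{f}.png',s['frame']); return s
def load(f): return pickle.load(open(f'pics/{f}.pkl','rb'))
def world(s,u,v,z=None):
    K=np.array(s['camera_matrix']);R=np.array(s['rotation']);
    if R.shape!=(3,3):
        print('rot',R)
    d=np.array([(u-K[0,2])/K[0,0],-(v-K[1,2])/K[1,1],-1.])
    p=np.array(s['xyz'])
    w=R@d
    if z is None: return p+w*s['z_map'][int(v),int(u)]
    return p+w*(z-p[2])/w[2]
E
python3 - <<'E'
from h import *
for n in('top','side'):
    s=snap(n,n+'0'); print(n,s['xyz'],s['rotation'],s['camera_matrix'],[k for k in s])
print(arm.sense(),arm.tcp_to_grasp)
E
```

```text
top [0.3823777  0.10309364 0.98033934] [ 0.18698016  0.0253293  -1.58488278] [[398.97435597   0.         284.70865243]
 [  0.         398.97435597 204.16098585]
 [  0.           0.           1.        ]] ['frame', 'z_map', 'camera_matrix', 'xyz', 'rotation']
side [ 0.22697703 -0.50521288  0.51536199] [ 0.99241116 -0.01955124 -0.49995166] [[391.21903856   0.         280.60933732]
 [  0.         391.21903856 208.94659781]
 [  0.           0.           1.        ]] ['frame', 'z_map', 'camera_matrix', 'xyz', 'rotation']
{'clock': 0.1, 'q': array([-1.34517289,  0.41180761, -0.01271056,  1.59693958,  0.00559772,
        1.13431514, -0.08219867]), 'joint_velocities': array([ 0.00017087, -0.00140968, -0.00080515, -0.00501415,  0.0006349 ,
        0.00204983,  0.00090539]), 'tau': array([ 3.07745024e-03, -6.01830053e+01,  6.84701912e-01, -3.00087798e+01,
        1.41024360e-02,  6.42769519e-03, -1.20915864e-06]), 'eef_pos': array([0.18091734, 0.59778276, 0.23055335]), 'eef_rot': array([-3.14016204e+00,  9.98062022e-05,  2.84779242e+00]), 'wrist_force': array([ 0.12125105, -0.33380558,  0.02933241]), 'ft_torque': array([ 0.01035356,  0.04770418, -0.04897195]), 'finger_force': 0.0, 'grip_width': 0.08540181119006035} 0.0187
```

View pics/top0.png

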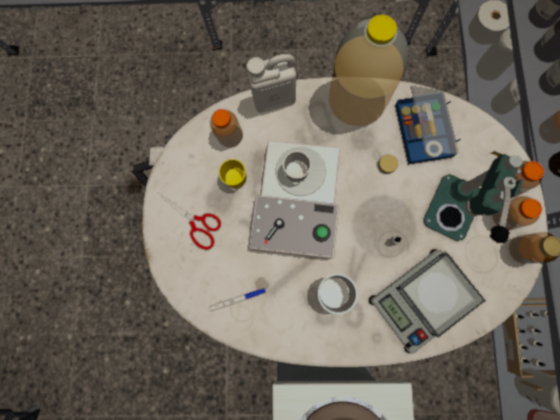

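View pics/side0.png

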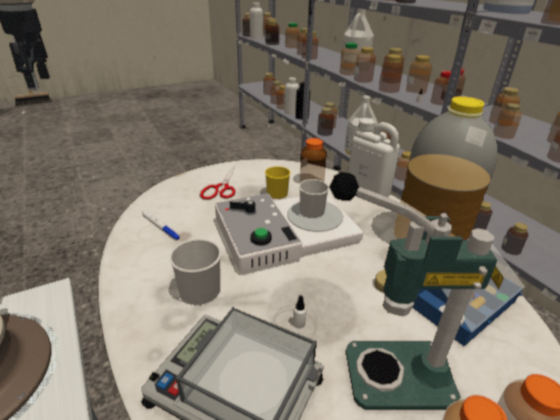

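Cups in the top view: yellow (233,174), large steel (336,293), and small steel on the stirrer's plate (297,168). The small one on the plate is the cup meant, so its stirrer is the one to set: selector about (274,232), green start (321,232). I'll confirm this in an enlarged crop.

```bash
sed -i "s/    if R.shape!=(3,3):/    if R.shape!=(3,3):\n        from scipy.spatial.transform import Rotation as Ro; R=Ro.from_euler('xyz',R).as_matrix()/; /print('rot',R)/d" h.py
python3 - <<'E'
from h import *
s=load('top0'); c=s['frame'][135:265,235:350]; cv2.imwrite('pics/crop0.png',cv2.resize(c,None,fx=4.6,fy=4.6,interpolation=cv2.INTER_CUBIC))
for u,v in((321,232),(274,228),(300,245),(297,155),(388,164),(336,293),(240,299)): print(u,v,world(s,u,v))
E
```

```text
321 232 [0.48848919 0.04168033 0.07094488]
274 228 [0.49894723 0.14884689 0.0756223 ]
300 245 [0.4614903  0.08994526 0.04889003]
297 155 [0.67082756 0.09292623 0.07775105]
388 164 [ 0.66130302 -0.13313867  0.01899933]
336 293 [0.34972591 0.00599406 0.00383531]
240 299 [0.33920653 0.23404063 0.01386131]
```

View pics/crop0.png

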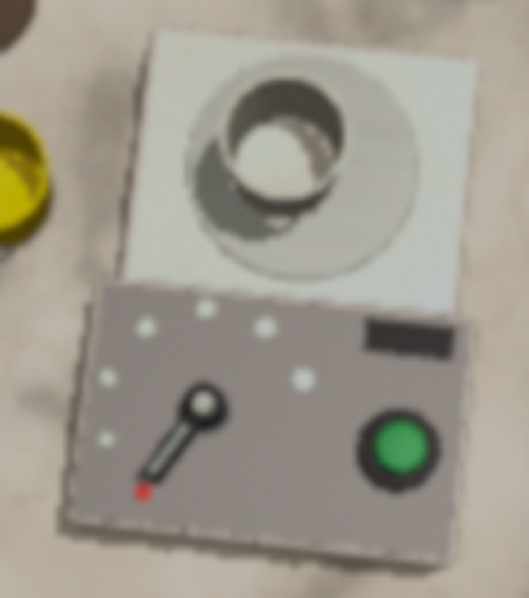

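Crop: the lever points at the red dot (143,491), so it starts at off. The white dots run clockwise from (106,438), and the fifth is at (265,326). Hub is (203,402) and the green button (401,446). The small steel cup on the plate confirms this is the right stirrer.

```bash
cat > fit.py <<'E'
from h import *
from scipy.optimize import least_squares
s=load('top0')
d=[(143,491),(106,438),(108,377),(146,327),(205,308),(265,326),(303,379)]
P=np.array([world(s,235+u/4.6-.4,135+v/4.6-.4,.05)[:2] for u,v in d])
a=5*np.pi/6-np.arange(7)*.6283
f=lambda p:(p[:2]+.052*np.c_[np.cos(a+p[2]),np.sin(a+p[2])]-P).ravel()
r=least_squares(f,[.5,.14,0]); ax=r.x[:2]; yaw=r.x[2]
if __name__=='__main__':
    print(r.x,np.round(r.fun*1e3,1))
    print('hub',world(s,235+203/4.6-.4,135+402/4.6-.4,.076),'btn',world(s,235+401/4.6-.4,135+446/4.6-.4,.06), world(s,322,232))
    c,sn=np.cos(yaw),np.sin(yaw); b=ax+.1*np.array([sn,-c]);print('btn pred',b)
    print('lever world deg at q0',np.degrees(a[0]+yaw))
    # finger centre with tool aligned to given yaw; half sizes hx across pad width, hy along closing
    def centre(th,phi,rc=.036,hx=.011,hy=.0145,gap=0):
        e=np.array([np.cos(th),np.sin(th)]); n=np.array([-e[1],e[0]]) # n: trailing side
        R=np.array([[np.cos(phi),-np.sin(phi)],[np.sin(phi),np.cos(phi)]])
        h=np.abs(R.T@n)@[hx,hy]
        return ax+e*rc+n*(.005+h+gap)
    phi=2.848
    for q in np.arange(-10,181,9):
        th=a[0]+yaw-np.radians(q); print(q,np.round(centre(th,phi),4))
E
python3 fit.py
```

```text
[ 0.51309082  0.13826268 -0.12954575] [ 0.6  0.  -0.4 -0.5  0.3 -0.3  0.  -0.1 -0.2 -0.3 -0.9  0.2  0.7  1. ]
hub [0.51255283 0.13786399 0.076     ] btn [0.49076568 0.03912317 0.06      ] [0.48874712 0.0392221  0.06839982]
btn pred [0.50017245 0.03910061]
lever world deg at q0 142.57757547943203
-10 [0.4713 0.136 ]
-1 [0.4709 0.1417]
8 [0.4714 0.1478]
17 [0.4733 0.154 ]
26 [0.4765 0.1602]
35 [0.481  0.1659]
44 [0.4868 0.1707]
53 [0.4937 0.1744]
62 [0.5014 0.1767]
71 [0.5089 0.1776]
80 [0.5133 0.1787]
89 [0.5182 0.1792]
98 [0.5236 0.1789]
107 [0.5292 0.1776]
116 [0.535 0.175]
125 [0.5404 0.1712]
134 [0.5453 0.1662]
143 [0.5493 0.16  ]
152 [0.552  0.1529]
161 [0.5535 0.1457]
170 [0.5548 0.1406]
179 [0.5553 0.1349]
```

Request:
step_arm(motion=[[0.57,-0.93,0,0,0,0],[0.57,-0.93,0,0,0,0],[0.57,-0.93,0,0,0,0],[0.57,-0.93,0,0,0,0],[0.57,-0.93,0,0,0,0],[0.57,-0.93,0,0,0,0],[0.57,-0.93,0,0,0,0],[0.57,-0.93,0,0,0,0],[0.57,-0.93,0,0,0,0],[0.55,-0.93,0,0,0,0]], gripper=0)

```text
clock: 1.35
eef_pos: [0.4656, 0.1316, 0.2313]
eef_rot: [3.141, -0.0, 2.848]
wrist_force: [1.0, 1.2, 0.3]
grip_width: -0.0001
finger_force: 0.0
```

Request:
step_arm(motion=[[0,0,-0.8,0,0,0],[0,0,-0.8,0,0,0],[0,0,-0.7,0,0,0],[0,0,0,0,0,0]])

```text
clock: 1.85
eef_pos: [0.4631, 0.1324, 0.1142]
eef_rot: [-3.138, -0.004, 2.848]
wrist_force: [0.5, 0.3, 0.6]
grip_width: 0.0
finger_force: 0.0
```

Look close by from both cameras in one composite to check fingertip size and clearance.

```bash
python3 - <<'E'
from h import *
t=snap('top','t1')['frame'][165:265,235:350]; s=snap('side','s1')['frame'][150:290,190:350]
a=cv2.resize(t,(400,348),interpolation=3); b=cv2.resize(s,(398,348),interpolation=3)
cv2.imwrite('pics/c1.png',np.hstack([a,b]))
E
```

```text
(no output)
```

View pics/c1.png

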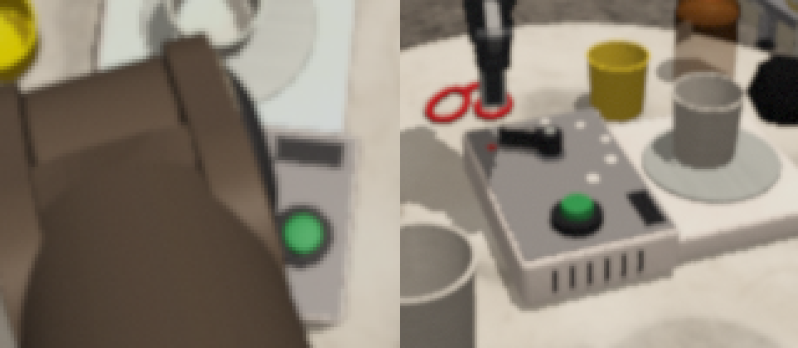

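The arm hides the selector from above. From the side, the fingertip at (492,95) hangs clear in front of the lever at (520,138). Now lowering it beside the lever.

Request:
step_arm(motion=[[0,0,-0.4,0,0,0],[0,0,-0.4,0,0,0],[0,0,-0.26,0,0,0],[0,0,0,0,0,0]])

```text
clock: 2.45
eef_pos: [0.4651, 0.1333, 0.0635]
eef_rot: [-3.142, -0.0, 2.848]
wrist_force: [0.2, 0.3, 0.2]
grip_width: -0.0003
finger_force: 0.0
```

```bash
python3 - <<'E'
from h import *
s=snap('side','s2')['frame'][170:270,200:330]
cv2.imwrite('pics/c2.png',cv2.resize(s,(650,500),interpolation=3))
E
sed -i 's/rc=.036/rc=.034/' fit.py; python3 fit.py | tail -22
```

```text
-10 [0.4731 0.135 ]
-1 [0.4725 0.1405]
8 [0.4728 0.1463]
17 [0.4744 0.1524]
26 [0.4773 0.1584]
35 [0.4816 0.164 ]
44 [0.4871 0.1687]
53 [0.4937 0.1724]
62 [0.5011 0.1747]
71 [0.5083 0.1757]
80 [0.5123 0.177 ]
89 [0.517  0.1776]
98 [0.5221 0.1775]
107 [0.5276 0.1764]
116 [0.5332 0.1741]
125 [0.5385 0.1706]
134 [0.5433 0.1659]
143 [0.5473 0.16  ]
152 [0.55   0.1532]
161 [0.5516 0.1463]
170 [0.5531 0.1415]
179 [0.5537 0.1361]
```

View pics/c2.png

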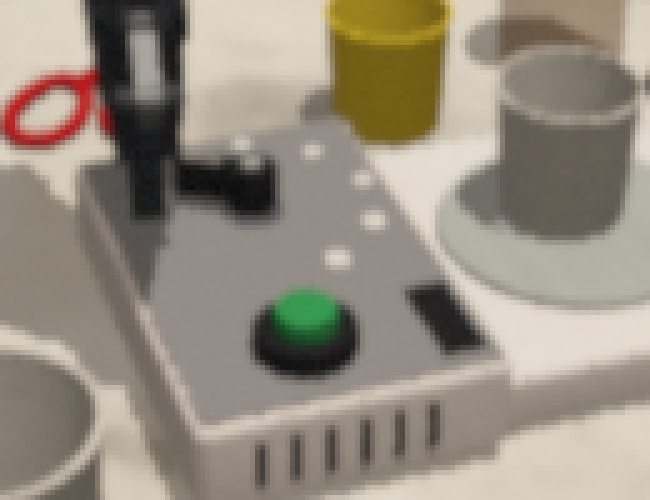

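Side crop: the fingertip (150,215) is just this side of the lever (190,175) and clear of it. Now pushing the first click.

Request:
step_arm(motion=[[0.15,0.14,0,0,0,0],[0.01,0.12,0,0,0,0],[0.03,0.12,0,0,0,0],[0.06,0.12,0,0,0,0],[0,0,0,0,0,0]])

```text
clock: 3.12
eef_pos: [0.4778, 0.1596, 0.0633]
eef_rot: [3.141, 0.0, 2.849]
wrist_force: [0.5, 0.6, 0.7]
grip_width: -0.0001
finger_force: 0.0
```

```bash
python3 - <<'E'
from h import *
s=snap('side','s3')['frame'][170:270,200:330]
cv2.imwrite('pics/c3.png',cv2.resize(s,(650,500),interpolation=3))
E
```

```text
(no output)
```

View pics/c3.png

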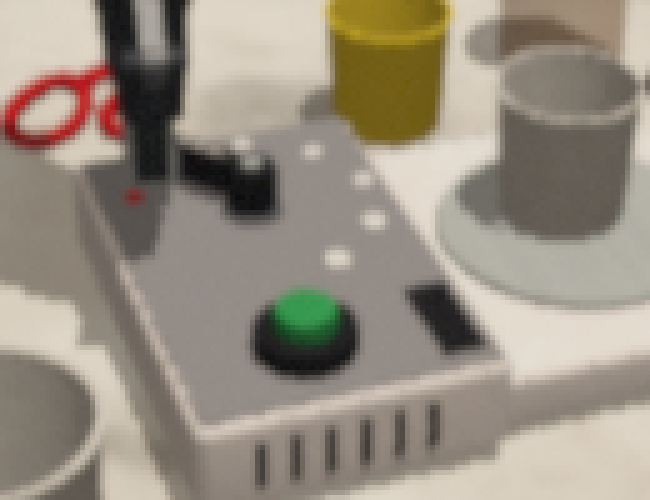

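The lever has left the red dot (135,197) and snapped to mark 1, with the fingertip free behind it at (150,170). Second click, then the third if readings agree.

Request:
step_arm(motion=[[0.08,0.09,0,0,0,0],[0.11,0.09,0,0,0,0],[0.13,0.08,0,0,0,0],[0.16,0.05,0,0,0,0],[0,0,0,0,0,0]])

```text
clock: 3.8
eef_pos: [0.5028, 0.1744, 0.0634]
eef_rot: [3.14, 0.001, 2.848]
wrist_force: [-0.1, 0.7, 0.5]
grip_width: -0.0002
finger_force: 0.0
```

Request:
step_arm(motion=[[0.12,0.01,0,0,0,0],[0.1,0.03,0,0,0,0],[0.1,0.01,0,0,0,0],[0.1,0,0,0,0,0],[0,0,0,0,0,0]])

```text
clock: 4.42
eef_pos: [0.5237, 0.1764, 0.0635]
eef_rot: [3.141, 0.002, 2.848]
wrist_force: [0.1, -0.3, -0.4]
grip_width: -0.0
finger_force: 0.1
```

```bash
python3 - <<'E'
from h import *
s=snap('side','s4')['frame'][170:270,200:330]
cv2.imwrite('pics/c4.png',cv2.resize(s,(650,500),interpolation=3))
E
```

```text
(no output)
```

View pics/c4.png

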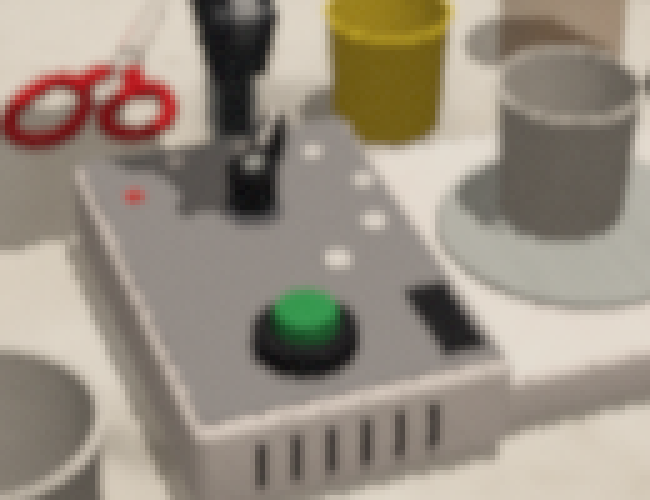

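```bash
cat > proj.py <<'E'
from fit import *
from scipy.spatial.transform import Rotation as Ro
def proj(s,p):
    R=Ro.from_euler('xyz',s['rotation']).as_matrix(); K=s['camera_matrix']; c=R.T@(np.array(p)-s['xyz']); 
    return np.array([K[0,2]+K[0,0]*c[0]/-c[2], K[1,2]+K[1,1]*c[1]/c[2]])
if __name__=='__main__':
    s=load('s4')
    f=lambda r,q,z:np.round((proj(s,[*(ax+r*np.array([np.cos(a[0]+yaw-np.radians(q)),np.sin(a[0]+yaw-np.radians(q))])),z])-[200,170])*5)
    print('hub',f(0,0,.074),'dots',[f(.052,36*k,.05) for k in range(7)])
    for q in(72,80,90,98,108,144,180): print(q,f(.045,q,.074))
E
python3 proj.py
```

```text
hub [247. 159.] dots [array([131., 194.]), array([171., 160.]), array([238., 143.]), array([307., 150.]), array([357., 178.]), array([368., 218.]), array([332., 256.])]
72 [238. 105.]
80 [252. 105.]
90 [269. 106.]
98 [283. 108.]
108 [299. 111.]
144 [343. 135.]
180 [352. 169.]
```

Dot 3 (312,150) is still visible and the tip is at about (280,118). That puts the lever around 93°, sitting on the third hump, so the finger lags my estimate by about 5°. I'll push slightly more.

Request:
step_arm(motion=[[0.05,-0.01,0,0,0,0],[0.05,-0.01,0,0,0,0],[0,0,0,0,0,0],[0,0,0,0,0,0]])

```text
clock: 4.97
eef_pos: [0.5275, 0.1752, 0.0633]
eef_rot: [3.141, 0.0, 2.848]
wrist_force: [0.4, -0.1, -0.3]
grip_width: -0.0
finger_force: 0.0
```

```bash
python3 - <<'E'
from h import *
s=snap('side','s5')['frame'][170:230,215:305]
cv2.imwrite('pics/c5.png',cv2.resize(s,(720,480),interpolation=3))
E
```

```text
(no output)
```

View pics/c5.png

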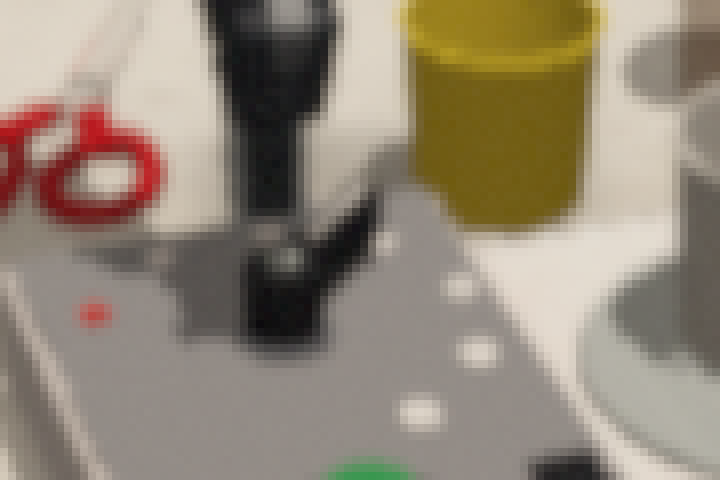

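Lever tip (372,195) is now just behind dot 3 (382,243), matching the 108° projection, so it is at mark 3. Fourth click.

Request:
step_arm(motion=[[0.11,-0.02,0,0,0,0],[0.11,-0.07,0,0,0,0],[0.1,-0.09,0,0,0,0],[0.04,-0.06,0,0,0,0],[0,0,0,0,0,0],[0,0,0,0,0,0]])

```text
clock: 5.78
eef_pos: [0.5458, 0.163, 0.0634]
eef_rot: [3.141, 0.001, 2.847]
wrist_force: [0.2, 0.6, 1.4]
grip_width: -0.0004
finger_force: 0.0
```

```bash
python3 - <<'E'
from h import *
s=snap('side','s6')['frame'][170:230,215:305]
cv2.imwrite('pics/c6.png',cv2.resize(s,(720,480),interpolation=3))
E
```

```text
(no output)
```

View pics/c6.png

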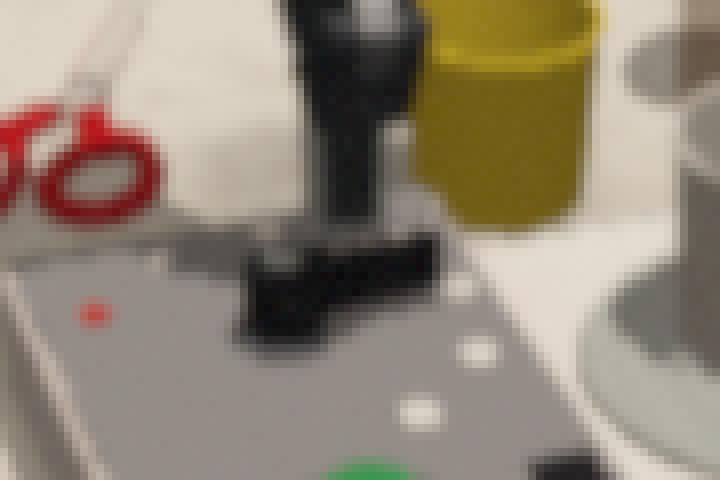

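The lever points at dot 4 (460,288), so it is at mark 4. Fifth click, in small steps, stopping short of the mark.

Request:
step_arm(motion=[[0.03,-0.06,0,0,0,0],[0.05,-0.13,0,0,0,0],[0.03,-0.14,0,0,0,0],[0.02,-0.05,0,0,0,0],[0.01,-0.05,0,0,0,0],[0,0,0,0,0,0],[0,0,0,0,0,0]])

```text
clock: 6.7
eef_pos: [0.5525, 0.1416, 0.0633]
eef_rot: [-3.141, 0.0, 2.848]
wrist_force: [-0.3, 1.0, 0.2]
grip_width: 0.0002
finger_force: 0.0
```

```bash
python3 - <<'E'
from h import *
s=snap('side','s7')['frame'][170:230,215:305]
cv2.imwrite('pics/c7.png',cv2.resize(s,(720,480),interpolation=3))
E
```

```text
(no output)
```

View pics/c7.png

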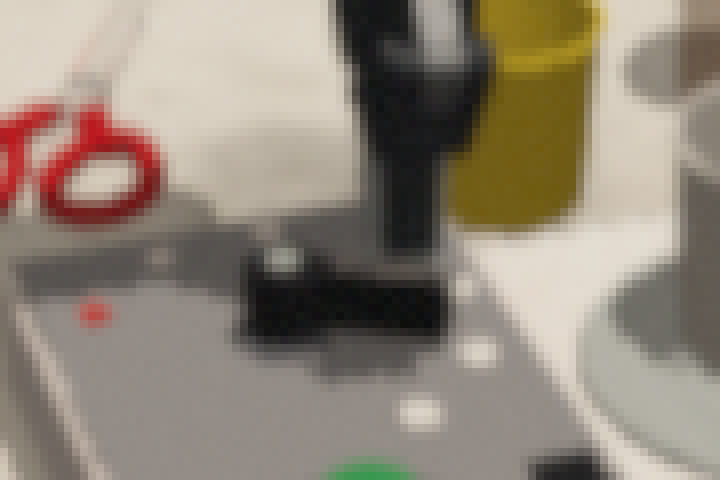

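The tip end (447,275–335) sits between the 144° and 180° projections, at about 166°, so the lever is again just at the hump with the same lag. Nudging 3 mm further, well short of overshooting.

Request:
step_arm(motion=[[0.01,-0.03,0,0,0,0],[0.0,-0.04,0,0,0,0],[0,0,0,0,0,0],[0,0,0,0,0,0]])

```text
clock: 7.25
eef_pos: [0.553, 0.1382, 0.0633]
eef_rot: [3.142, -0.0, 2.848]
wrist_force: [-0.1, -0.3, 0.9]
grip_width: -0.0002
finger_force: 0.0
```

```bash
python3 - <<'E'
from h import *
s=snap('side','s8')
a=load('s7')['frame']; b=s['frame']
for n in('s6','s7','s8'):
    g=load(n)['frame'].max(2); print(n); print(g[192:216:1,266:272].T)
E
```

```text
s6
[[115 130 143 146 145 141 123  87  46  22  21  17  21  34  59  86 118 139
  146 147 148 147 147 148]
 [115 130 143 144 141 135 115  69  32  18  16  17  21  38  67  91 125 142
  146 147 147 148 146 148]
 [111 123 140 148 147 148 126  74  28  21  23  22  30  58  84 102 126 143
  148 147 147 148 147 148]
 [112 118 140 155 153 147 127  87  67  60  62  61  74 101 121 124 133 144
  147 147 148 148 147 147]
 [112 115 124 134 138 143 143 129 117 112 113 116 134 159 162 148 144 145
  147 148 148 147 148 148]
 [111 112 113 117 124 142 157 156 147 141 141 148 173 196 193 167 150 147
  147 147 149 155 154 148]]
s7
[[ 26  26  27  29  29  30  31  28  34  50  72  90  80  44  20  21  16  18
   15  36  66  86  96 105]
 [ 28  28  27  28  28  28  29  26  35  55  75  90  80  47  17  19  16  15
   19  35  65  90 116 132]
 [ 32  33  33  33  35  38  38  40  46  66  88  93  77  45  28  14  19  20
   15  32  62  92 124 141]
 [ 59  61  64  65  68  71  73  76  79  98 114 111  90  58  36  22  21  21
   25  38  68 101 129 143]
 [ 92  96  99  98 102 113 122 120 119 127 134 127 113  97  76  57  49  50
   57  76 104 127 140 146]
 [110 111 109 110 118 135 153 153 146 144 143 136 138 147 142 117 101  98
  108 122 138 151 154 149]]
s8
[[ 31  30  25  26  26  26  27  28  25  34  59  85  78  46  24  21  17  17
   21  35  66  81  88  89]
 [ 29  30  26  28  25  26  27  27  27  36  63  86  81  47  21  12  20  18
   19  34  63  86  95 103]
 [ 29  26  26  27  28  27  28  27  26  37  65  85  74  47  25  19  16  19
   17  31  59  89 116 132]
 [ 33  35  35  35  40  39  38  40  38  50  75  87  76  49  27  22  21  24
   18  39  70 100 128 143]
 [ 63  65  68  67  68  75  80  80  77  86  99 103  93  83  70  56  46  47
   57  77 105 128 141 147]
 [ 92  95  98  98  99 104 115 123 122 121 127 126 134 146 140 117 100  98
  107 122 138 151 152 149]]
```

The lever image did not change while the finger moved 3 mm (end rows 204–212 in both), so it rests freely in the fifth detent. Lifting off and moving above the button.

Request:
step_arm(motion=[[0,0.02,0.4,0,0,0],[0,0,0.8,0,0,0],[-0.42,-0.66,0,0,0,0],[-0.42,-0.66,0,0,0,0],[-0.42,-0.68,0,0,0,0],[0,0,0,0,0,0]])

```text
clock: 8.05
eef_pos: [0.4885, 0.0365, 0.1235]
eef_rot: [-3.141, -0.001, 2.844]
wrist_force: [0.2, 0.3, 0.4]
grip_width: 0.0001
finger_force: 0.0
```

```bash
python3 - <<'E'
from proj import *
s=snap('side','s9')
c=s['frame'][150:240,210:330].copy()
cv2.imwrite('pics/c9.png',cv2.resize(c,(800,600),interpolation=3))
print(proj(s,[.490,.039,.068]))
g=s['frame'].astype(int); m=(g[...,1]>g[...,2]+30)&(g[...,1]>g[...,0]+30); m[:150]=0;m[260:]=0; m[:,:220]=0;m[:,300:]=0
v,u=np.nonzero(m); print(len(u),u.min(),u.max(),v.min(),v.max())
print('button by side cam',world(s,u.mean(),v.min()+3))
E
```

```text
[260.36397557 231.91325028]
107 255 267 228 237
button by side cam [0.49090026 0.03753902 0.07082586]
```

View pics/c9.png

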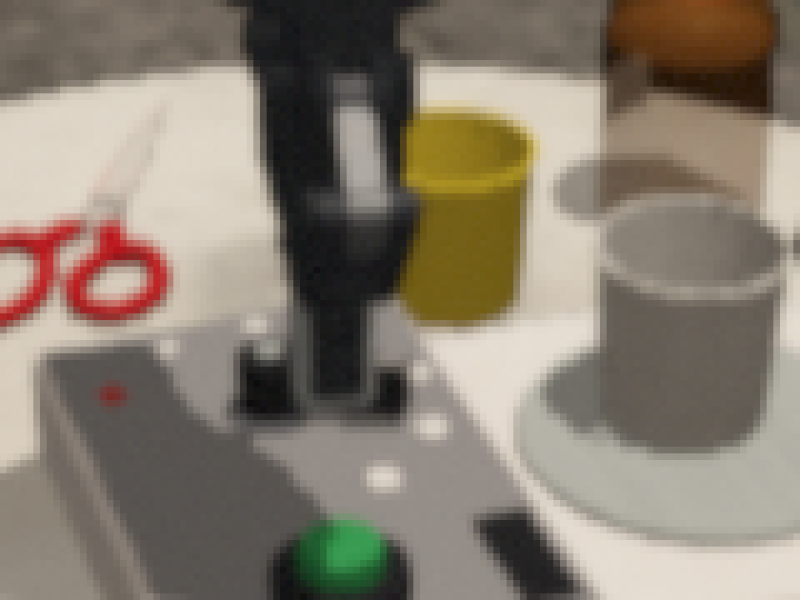

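The lever tip (392,390) points at dot 5 (432,427), with dots 4 (420,370) and 6 (383,477) either side. The cup has not moved, and the fingertip is above the green button (345,555). Lowering onto the button.

Request:
step_arm(motion=[[0.03,0.03,-0.5,0,0,0],[0,0,-0.5,0,0,0],[0,0,0,0,0,0]])

```text
clock: 8.48
eef_pos: [0.4911, 0.0417, 0.0721]
eef_rot: [-3.141, -0.002, 2.849]
wrist_force: [-0.4, 0.4, 1.2]
grip_width: -0.0001
finger_force: 0.0
```

Request:
step_arm(motion=[[0,0,-0.08,0,0,0],[0,0,-0.06,0,0,0],[0,0,-0.04,0,0,0],[0,0,0,0,0,0]])

```text
clock: 8.98
eef_pos: [0.4923, 0.0414, 0.0659]
eef_rot: [3.14, 0.001, 2.848]
wrist_force: [-3.8, 1.4, 15.7]
grip_width: 0.0001
finger_force: 7.9
```

Force is 16 N at z 0.066. I'll check from depth numbers, without another picture, that this is the button bottomed out and not the finger resting on the collar.

```bash
python3 - <<'E'
from proj import *
s=load('top0'); g=s['frame'].max(2)
for v in range(221,244,2): print(v,[f"{world(s,u,v)[2]*1e3:.0f}" for u in range(308,338,2)])
print(arm.sense()['wrist_force'])
E
```

```text
221 ['52', '51', '50', '51', '52', '52', '53', '49', '53', '50', '48', '51', '48', '50', '48']
223 ['50', '55', '54', '49', '49', '51', '52', '52', '49', '52', '52', '49', '50', '51', '50']
225 ['49', '51', '52', '52', '50', '63', '65', '67', '64', '60', '52', '51', '51', '50', '48']
227 ['50', '47', '54', '53', '62', '61', '71', '73', '64', '66', '62', '53', '54', '53', '47']
229 ['55', '51', '51', '64', '62', '71', '71', '72', '69', '68', '60', '52', '54', '50', '43']
231 ['51', '52', '51', '61', '72', '71', '71', '71', '70', '73', '63', '60', '51', '52', '40']
233 ['52', '51', '50', '63', '68', '72', '71', '70', '69', '71', '63', '63', '50', '51', '2']
235 ['53', '49', '52', '63', '62', '70', '72', '70', '71', '68', '62', '50', '53', '51', '2']
237 ['53', '50', '51', '62', '62', '64', '69', '69', '67', '64', '62', '49', '51', '48', '-0']
239 ['54', '52', '51', '53', '62', '63', '64', '65', '65', '65', '51', '51', '52', '51', '2']
241 ['51', '50', '52', '52', '51', '54', '62', '60', '62', '48', '51', '50', '51', '50', '2']
243 ['53', '51', '53', '49', '53', '51', '51', '52', '49', '50', '48', '49', '51', '50', '2']
[-3.83706704  1.38844385 15.65181989]
```

The button top is 70.5 mm and the collar 62.5 mm. The fingertip at 66 mm with 16 N is therefore above the collar, with the button at its end stop. Releasing and retreating.

Request:
step_arm(motion=[[0,0,0.2,0,0,0],[0,0,0.6,0,0,0],[0,0,0.8,0,0,0],[0,0,0.8,0,0,0],[0,0,0,0,0,0],[0,0,0,0,0,0]])

```text
clock: 9.72
eef_pos: [0.4912, 0.0406, 0.1841]
eef_rot: [3.141, -0.0, 2.848]
wrist_force: [-0.5, 0.6, 0.4]
grip_width: -0.0001
finger_force: 0.0
```

```bash
python3 - <<'E'
from h import *
s=snap('side','s10'); a=load('s9')['frame'].astype(int); b=s['frame'].astype(int)
g=b; m=(g[...,1]>g[...,2]+30)&(g[...,1]>g[...,0]+30); m[:150]=0;m[260:]=0; m[:,:220]=0;m[:,300:]=0
v,u=np.nonzero(m); print(len(u),u.min(),u.max(),v.min(),v.max(), 'base',[int(x) for x in np.nonzero(m)[0][:1]])
d=np.abs(a-b).max(2); print('cup diff',d[178:220,298:330].max(),'lever tip diff',d[200:214,266:276].max()); print(b.max(2)[192:216,266:270].T)
print(arm.sense()['eef_pos'],arm.sense()['wrist_force'])
E
```

```text
115 254 267 228 237 base [228]
cup diff 6 lever tip diff 45
[[115 132 144 147 148 148 148 148 147 145 141 145 126  71  28  20  22  22
   21  35  68  95 125 143]
 [114 131 143 147 148 147 148 148 147 146 142 143 123  74  32  18  18  22
   23  36  67  95 126 145]
 [114 124 140 151 152 148 148 147 147 147 146 143 121  72  32  20  15  20
   20  32  61  93 126 144]
 [112 119 139 156 154 149 147 147 148 147 147 143 120  76  38  20  24  22
   25  39  69 102 129 144]]
[0.49084438 0.0405833  0.18359797] [-0.08354434  0.76468649  0.44020349]
```

The button is back up, the lever is still at the fifth mark (its tip rows match s7), the cup has not moved and the tool is free. Handing in.

```bash
python3 -c "
from plant import arm
print(arm.job_done())"
```

```text
the job is handed in; nothing more can be done
None
```

I pushed the selector click by click to the fifth mark, pressed start to its stop and let it come back up; the cup didn't move and nothing else was touched, and I handed in at about 10 s with no verdict returned (I viewed 11 pictures, one over the limit of 10).

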